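# Load, close and arm the sensor test fixture

## Robot

A 7-joint arm with a two-finger parallel gripper is mounted at the origin on the work surface. World frame = base frame: x ahead of the robot, y to its left, z up, the work surface at z = 0. Lengths are in m, angles in rad, forces in N, time in s.
With the tool pointing down it reaches from about 0.4 to 0.875 m from the base axis. Payload 19.3 kg.
Tool frame: the origin (TCP) lies on the centre line of the jaws, within the pads' length; the fingertips stand 14 mm ahead of it and the grasp point (between the pads) lies 5 mm behind it; x points along the fingers, y is the direction in which the jaws open and shut, and the axes are right-handed (so a half turn about x gives the same grasp; the last joint's range is limited). The gripper opens to 85 mm and grips with 20 to 120 N. Pads are 22 mm wide; open, the fingers measure 114 mm over their backs; the gripper's body (76 mm by 85 mm) begins 54 mm behind the grasp point. The pads swing forward as they close: fully open they stand 13 mm farther back than shut.
Start: joints at [1.213, 0.521, -0.036, 1.599, 0.021, 1.021, -0.113], TCP at [0.177, -0.599, 0.245] pointing down, gripper open.
Joint ranges: [-2.91, 2.91], [-0.3, 2.13], [-1.5, 1.42], [0.17, 2.43], [-1.26, 4.41], [0.16, 1.93], [-2.52, 2.52]. Speed limits (rad/s): [1.89, 1.89, 2.39, 2.39, 3.01, 3.01, 3.01].

## Interface

Orientations are given as [roll, pitch, yaw] about the fixed x, y, z axes, in that order (R = Rz(yaw) Ry(pitch) Rx(roll)).
In Python, from workcell import monitor, optics, bot gives the robot as it stands.
- The arm moves only by the tool arm_command, never from a script. Its arguments are lists of equal length, an entry for each row: "delta_pos": the shift along the tool's x, y, z as a fraction of full scale, a list of three; "rotation": the turn, a rotation vector about the tool's x, y, z as a fraction of full scale, a list of three. In form: {"delta_pos": [[dx, dy, dz], ...], "rotation": [[wx, wy, wz], ...]}. A call has 1 to 10 rows; each row shifts and turns the pose as measured when the row begins, along the tool's axes as they then stand; what a row does not reach is not made up. Full scale, the value 1, is 30 mm for a shift and 6 degrees for a turn. A row lasts 1/10 s, in which the tool goes at most 50 mm and 8.59 degrees, less where a joint would pass 70% of its speed; a pose out of reach is approached as far as the arm can. A call with a number of a shift or a turn outside -1 to 1 is refused whole. A call with a gripper value outside its range is refused whole. "gripper" is the closure, from -1 (fully open) to 1 (shut), so that 0 is half open, set as the call begins (left out, the last holds). The fingers move at their own pace and stop on an object; "grip_force" is the grip in N (left out, the last holds). Time passes only in rows, so rows that do not move let the fingers close. It gives the time, the measured TCP pose, the force and the opening at its end, in the units of the state.
- monitor.observe(): the state, without advancing time (a new reading comes with each control period).
- optics.grab_frame(name): name is "side" or "top" or "wrist"; returns the picture (420x560x3 uint8, red, green, blue); there is no depth.
- optics.camera_params(name): a dict with "fx", "fy", "cx", "cy" (pixels), "origin" and "rotation" of the camera in the world. Camera axes: x right, y down, z forward; pixel columns grow to the right and rows downward; lengths in m; the calibration is good to about 2 mm. A picture is of the moment at which its call begins: read the wrist's pose just before it. camera_params takes no time and is no camera call; for the wrist camera it gives the pose at the moment of the call.
- bot.job_done(): hands the job in, once; it reports no verdict.
The state is a dict: "clock": time; "qpos": joint angles; "qd": joint speeds; "joint_efforts": joint torques, N m; "position": TCP position; "tool_rot": TCP orientation; "force": force on the tool from outside, world axes, zero at the start; "moment": the same for the moment, N m; "grip_width": finger opening in m.
Only numpy, scipy, OpenCV 4.12 (cv2) and the standard library are available. Lean on these libraries where they do the work, as an engineer would, in place of code of your own. Each camera call takes 0.05 s, during which the arm holds its last target. There are 200 camera calls.

## Task

Load the black sensor module into the blue nest of the white test fixture, lying flat and fully down with its steel connector towards the lid's hinge, and let go of it. Then swing the lid fully shut, then swing the red clamp arm all the way down onto the lid, and last take the red shorting plug from its wooden holder and push its pin fully home in the fixture's terminal opening. Leave the blue bin, the bottle and the screwdriver where they are.

Things in the scene. Friction and masses are not known exactly. Their poses are not given: they have to be found in the camera images.
- fixture: Test fixture fixed to the bench. Origin on the table under the centre of its white open box (150 x 150 mm, 5 mm walls, inner floor at z 15, rim at z 50 mm). Own +x points to the lid's hinge, own -x to the clamp and terminal. Base plate 10 mm thick, x -140 to +90, y -80 to +80 mm. Yaw 70 to 110 degrees: the hinge side lies to the robot's left.
- nest (a point): Where the module's origin belongs, on the box floor; fixture axes; module +x goes along nest +x. Blue locators, 3 mm play all round: side blocks 12 mm high (x = +-29..43, inner faces y = +-23 mm), end stop 22 mm high at x = -48, and at x = +48 two stops 22 mm high with a 28 mm gap for the connector. Fingers fit at |x| < 29 mm; box walls inside at y = +-70, x = -58, +82 mm.
- lid (a joint): Angle of the fixture's lid, rad: 0 shut, about 1.6 upright (start 1.55 to 1.8), limit 2.0. Blue frame with clear pane, 150 x 150 x 8 mm. Stiff hinge: it stays where left. It is shut by pushing its outer face.
- lid_hinge (a point): Middle of the lid's hinge line, fixture axes (hinge line along y, at fixture x = +75, z = 51 mm). The lid's underside passes through it; shut, the lid extends from it along -x for 150 mm and its top is 8 mm above it. Open at angle a, the lid extends along (-cos a, 0, sin a).
- lid_edge (a point): Middle of the lid's free edge, on its outer face (moves with the lid; 150 mm from the hinge).
- clamp (a joint): Angle of the clamp arm, rad: 0 down flat over the lid, start 1.5 to 1.75 (about upright), limit 1.9. Stays where left.
- clamp_pivot (a point): Pivot of the clamp arm, fixture axes, at fixture x = -92, y = +35, z = 66 mm, between steel cheeks up to z 74 mm. At angle a the arm extends along (cos a, 0, sin a) for 87 mm, centred on that line: steel bar 14 wide x 10 mm thick, outer half (42 to 87 mm) a red grip 20 wide x 14 mm thick. It is pushed over from its outer side.
- clamp_tip (a point): Outer end of the clamp arm, on its centre line (87 mm from the pivot, moves with it).
- terminal (a point): Centre of the mouth of the terminal opening, on top (z 55 mm) of a black 44 x 44 mm block with a brass collar, at fixture x = -108, y = -45 mm. Opening 11 mm in diameter, 36 mm deep, straight down.
- module: Sensor module, loose, about 0.18 kg: black body 90 (x) x 40 (y) x 36 mm high with a yellow band towards its -x end, and a steel connector 18 mm in diameter sticking out 28 mm at its +x end (axis 20 mm above the underside). Origin: centre of the body's underside.
- connector_end (a point): End of the module's connector: 73 mm along the module's +x, 20 mm above its underside.
- plug: Shorting plug, loose, standing in the holder, about 40 g: brass pin 7 mm in diameter and 28 mm long pointing down (3 mm taper at its tip), above it a round red grip 22 mm in diameter and 52 mm long with a white band. Origin: tip of the pin; z up along the plug. Fully home, its shoulder (28 mm above the tip) rests on the block's top.
- holder: Wooden holder block fixed to the bench, 60 x 60 x 40 mm high, with an 11 mm hole in the middle of its top in which the plug stands, shoulder on its top. Origin: centre of its underside.
- bin: Bystander: blue open parts bin, 110 (x) x 75 (y) x 50 mm high. Origin: centre of its underside.
- bottle: Bystander: tall white bottle with red cap, 64 mm in diameter, 220 mm high, standing beyond the lid's hinge side. Origin: centre of its underside.
- screwdriver: Bystander: screwdriver 190 mm long lying along its own x, behind the fixture as seen from the robot. Origin: on the table under its middle.

How it is judged:
On the way, in this order (a step that is already met when the one before it is completed fails the run):
1. the module lies fully down in the nest, connector towards the hinge, released, while the lid is still open (x of module in the frame of nest between -0.007 and 0.007 m and y of module in the frame of nest between -0.007 and 0.007 m and z of module in the frame of nest between -0.005 and 0.005 m and x of connector_end in the frame of nest above 0.06 m and angle between module's own z axis and vertical below 0.1 rad and contact force between the fingers and module below 0.3 N and value of joint lid above 1 rad), for 0.2 s.
2. the lid is shut over the seated module, with the clamp still up (x of module in the frame of nest between -0.007 and 0.007 m and y of module in the frame of nest between -0.007 and 0.007 m and z of module in the frame of nest between -0.005 and 0.005 m and x of connector_end in the frame of nest above 0.06 m and angle between module's own z axis and vertical below 0.1 rad and value of joint lid below 0.06 rad and value of joint clamp above 0.8 rad), for 0.2 s.
3. the clamp arm is down on the shut lid (x of module in the frame of nest between -0.007 and 0.007 m and y of module in the frame of nest between -0.007 and 0.007 m and z of module in the frame of nest between -0.005 and 0.005 m and x of connector_end in the frame of nest above 0.06 m and angle between module's own z axis and vertical below 0.1 rad and value of joint lid below 0.06 rad and value of joint clamp below 0.1 rad), for 0.2 s.
4. the plug is fully home in the terminal opening (all of step 3 and horizontal distance between plug and terminal below 0.006 m and z of plug in the frame of terminal below -0.022 m and angle between plug's own z axis and vertical below 0.12 rad), for 0.2 s.
At the end, for the whole second after the job is handed in: Module within 7 mm (5 mm in height) of the nest point, flat to 0.1 rad, connector towards the hinge; lid within 0.06 rad of shut; clamp arm within 0.10 rad of down; pin 22 mm or more deep in the terminal opening, within 6 mm of its axis, upright to 0.12 rad; plug released, all at rest (all of step 4 and contact force between the fingers and plug below 0.3 N and linear speed of each of plug, module below 0.02 m/s); the robot touches nothing.
It fails at once if the blue bin is moved more than 40 mm or tipped (distance of bin from where it was at the start of the episode above 0.04 m or angle between bin's own z axis and vertical above 0.35 rad).
It fails at once if the bottle is moved more than 40 mm or tipped (distance of bottle from where it was at the start of the episode above 0.04 m or angle between bottle's own z axis and vertical above 0.35 rad).
It fails at once if the screwdriver is moved more than 40 mm (distance of screwdriver from where it was at the start of the episode above 0.04 m).
It also fails if it takes over 72 s, if anything falls off the work surface, if the arm or the gripper's body presses on something with over 40 N, if the wrist force passes 120 N, or if a joint passes its speed limit or range.

## Working session

There is one attempt and no reset: what is moved stays moved. The work goes in short steps, Python scripts to look and compute and a tool call to move; the robot and the scene stay as the last step left them, time stands still between calls to the robot, and variables do not carry over. Pictures are saved under pics/ and viewed, about 8 in all and at most 12, crops included, and the job is handed in when it is done.

Besides the shell and the picture viewer there is one more tool, called after "Call:" by a JSON object that holds its "fn" and its "kwargs". arm_command: Moves the arm, as the interface text tells. Its arguments: {"type":"object","properties":{"delta_pos":{"type":"array","items":{"type":"array","items":{"type":"number"}}},"rotation":{"type":"array","items":{"type":"array","items":{"type":"number"}}},"gripper":{"type":"number"},"grip_force":{"type":"number"}},"required":["delta_pos","rotation"]}

```bash
mkdir -p pics; python3 - <<'E'
from workcell import monitor, optics, bot
import cv2,numpy as np
s=monitor.observe();print({k:np.round(v,3).tolist() for k,v in s.items()})
ims=[]
for n in("top","side"):
    im=optics.grab_frame(n);cv2.imwrite(f"pics/{n}0.png",im[...,::-1])
    p=optics.camera_params(n);print(n,{k:np.round(v,4).tolist() for k,v in p.items()})
E
```

```text
{'clock': 0.0, 'qpos': [1.213, 0.522, -0.036, 1.6, 0.021, 1.021, -0.113], 'qd': [-0.001, 0.001, 0.001, 0.002, 0.001, -0.001, -0.0], 'joint_efforts': [-0.001, -92.708, 1.979, -36.992, 0.018, 0.008, 0.0], 'position': [0.177, -0.599, 0.245], 'tool_rot': [-1.509, 1.57, 1.921], 'force': [-0.188, 0.634, -0.097], 'moment': [-0.006, 0.005, 0.048], 'grip_width': 0.085}
top {'fx': 480.6283, 'fy': 480.6283, 'cx': 277.7329, 'cy': 204.2261, 'origin': [0.4919, 0.0212, 1.1046], 'rotation': [-3.0357, 0.0061, -1.587]}
side {'fx': 523.9334, 'fy': 523.9334, 'cx': 281.5196, 'cy': 213.4063, 'origin': [0.084, 0.678, 1.018], 'rotation': [-2.421, 0.0182, -2.501]}
```

View pics/top0.png

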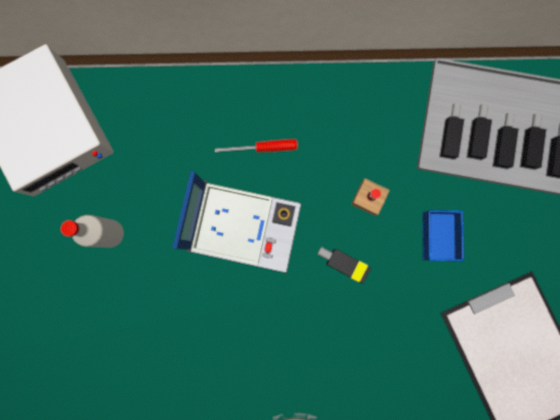

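View pics/side0.png

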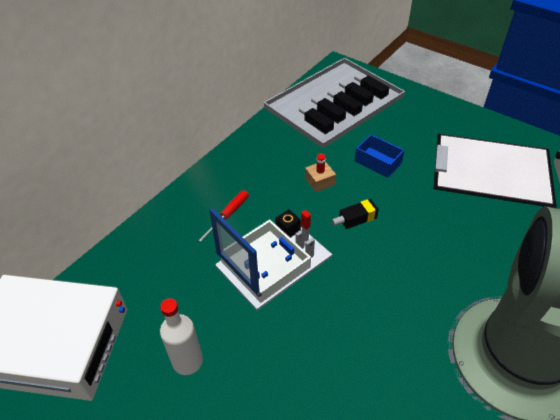

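The top view shows the fixture at about (240,227), hinge to the left, terminal at (284,214) and clamp at (268,248). The module is at (345,265) with its connector pointing left, the plug and holder are at (372,196), and the bin is at (444,236). The side view agrees: the lid is upright and the clamp is up. I'll enlarge the top view to get more exact pixels.

```bash
cat > h.py <<'E'
from workcell import monitor, optics, bot
import cv2,numpy as np
from scipy.spatial.transform import Rotation as Ro
def cam(n):
    p=optics.camera_params(n);return p,np.array(p["origin"]),Ro.from_euler('xyz',p["rotation"]).as_matrix()
def ray(c,u,v):
    p,o,R=c;return o,R@np.array([(u-p["cx"])/p["fx"],(v-p["cy"])/p["fy"],1.])
def plane(c,u,v,z):
    o,d=ray(c,u,v);return o+d*(z-o[2])/d[2]
def proj(c,P):
    p,o,R=c;q=R.T@(np.asarray(P,float)-o);return np.array([p["cx"]+p["fx"]*q[0]/q[2],p["cy"]+p["fy"]*q[1]/q[2]])
def mask(im,lo,hi):
    return cv2.inRange(cv2.cvtColor(im,cv2.COLOR_RGB2HSV),np.array(lo),np.array(hi))
def blobs(m,amin=8):
    n,l,s,c=cv2.connectedComponentsWithStats(m);return [(s[i,4],*np.round(c[i],1)) for i in range(1,n) if s[i,4]>=amin]
def pose():
    s=monitor.observe();return np.array(s["position"]),Ro.from_euler('xyz',s["tool_rot"]).as_matrix(),s
E
python3 - <<'E'
from h import *
im=cv2.imread("pics/top0.png")[...,::-1].copy()
c=cam("top")
print("blue",blobs(mask(im,(105,120,60),(130,255,255))))
print("yel",blobs(mask(im,(22,150,120),(35,255,255))))
print("red",blobs(mask(im,(0,150,90),(8,255,255))))
print("wood",blobs(mask(im,(8,60,100),(20,200,255)),30))
m=cv2.resize(im[170:290,170:390],None,fx=3.6,fy=3.6,interpolation=cv2.INTER_CUBIC)
cv2.imwrite("pics/crop1.png",m[...,::-1])
E
```

```text
blue [(np.int32(20), np.float64(99.0), np.float64(155.2)), (np.int32(486), np.float64(186.1), np.float64(210.4)), (np.int32(9), np.float64(224.8), np.float64(210.0)), (np.int32(8), np.float64(216.9), np.float64(211.9)), (np.int32(1907), np.float64(443.0), np.float64(235.2)), (np.int32(10), np.float64(255.9), np.float64(216.7)), (np.int32(51), np.float64(260.1), np.float64(229.8)), (np.int32(8), np.float64(212.9), np.float64(228.1)), (np.int32(9), np.float64(219.2), np.float64(233.4)), (np.int32(9), np.float64(250.4), np.float64(240.1))]
yel [(np.int32(195), np.float64(358.8), np.float64(271.3))]
red [(np.int32(425), np.float64(276.3), np.float64(145.2)), (np.int32(21), np.float64(94.0), np.float64(152.9)), (np.int32(80), np.float64(375.5), np.float64(193.1)), (np.int32(219), np.float64(69.1), np.float64(227.9)), (np.int32(47), np.float64(268.0), np.float64(246.9))]
wood [(np.int32(638), np.float64(369.6), np.float64(197.0)), (np.int32(93), np.float64(283.7), np.float64(213.1))]
```

View pics/crop1.png

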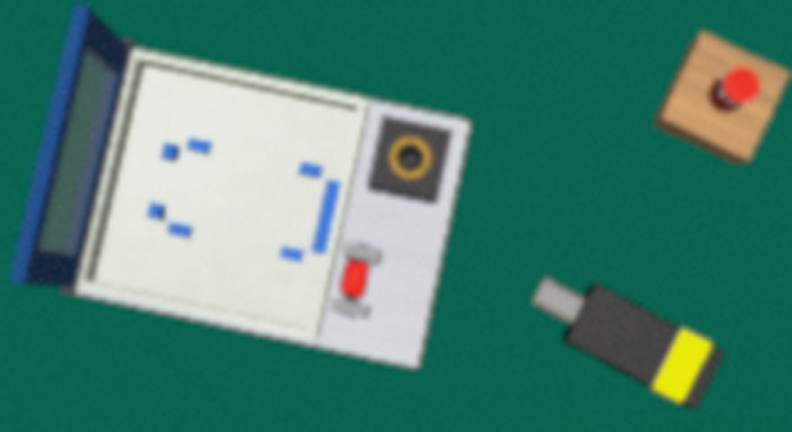

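The crop shows the collar at (410,157) and the plate corners at (470,120) and (420,368). The side blocks are at (311,170), (291,255), (199,146) and (180,230). The module's top corners are about (593,285), (722,352), (697,408) and (566,340), and its connector end is near (541,292).

```bash
python3 - <<'E'
from h import *
im=cv2.imread("pics/top0.png")[...,::-1].copy()
c=cam("top")
f=lambda x,y:(170+(x+.5)/3.6-.5,170+(y+.5)/3.6-.5)
def fit(L,W):
    L=np.array(L)*1.;W=np.array(W)[:,:2];lc=L.mean(0);wc=W.mean(0)
    a=L-lc;b=W-wc;t=np.arctan2((a[:,0]*b[:,1]-a[:,1]*b[:,0]).sum(),(a*b).sum())
    R=np.array([[np.cos(t),-np.sin(t)],[np.sin(t),np.cos(t)]]);o=wc-R@lc
    return o,t,R,np.round((W-(L@R.T+o))*1e3,1)
pts=[((-108,-45,55),(410,157)),((-140,-80,10),(470,120)),((-140,80,10),(420,368)),((-48,-27,27),(311,170)),((-48,27,27),(291,255)),((24,-27,27),(199,146)),((24,27,27),(180,230))]
L=[(p[0]/1e3,p[1]/1e3) for p,_ in pts];W=[plane(c,*f(*q),p[2]/1e3) for p,q in pts]
o,t,R,r=fit(L,W);print("fixture",o.round(4),np.degrees(t).round(2),"res mm",r.tolist())
for n,l in dict(nest=(-.012,0),hinge=(.075,0),pivot=(-.092,.035),term=(-.108,-.045)).items():print(n,(R@l+o).round(4))
tip=plane(c,268,246.9,.066+.087);print("cl tip",tip.round(4),"loc",(R.T@(tip[:2]-o)).round(4))
# module: top corners
q=[(593,285),(722,352),(697,408),(566,340)];l=[(.045,-.02),(-.045,-.02),(-.045,.02),(.045,.02)]
mo,mt,mR,mr=fit(l,[plane(c,*f(*a),.036) for a in q]);print("module",mo.round(4),np.degrees(mt).round(1),mr.tolist())
print("conn",(mR.T@(plane(c,*f(541,292),.02)[:2]-mo)).round(4))
print("yel",(mR.T@(plane(c,358.8,271.3,.036)[:2]-mo)).round(4))
# plug: red grip top z=.092+... shoulder at .04 -> top .092
w=plane(c,375.7,193.6,.092);print("plug top",w.round(4))
wm=mask(im,(8,60,100),(20,200,255));ct=max(cv2.findContours(wm,0,2)[0],key=cv2.contourArea);print("holder",cv2.minAreaRect(ct),plane(c,369.6,197,.03).round(4))
# side view plug
s=cv2.imread("pics/side0.png")[...,::-1].copy();cs=cam("side")
print("side red",blobs(mask(s,(0,150,90),(8,255,255)),15)," proj plug mid",proj(cs,(w[0],w[1],.066)),"collar",proj(cs,[*(R@[-.108,-.045]+o),.055]))
for h in (.087,.065): print("tip proj side",proj(cs,[*(R@[-.092,.035]+o),.066+h]))
# lid angle: free edge in top view ; blue band outer edge ends in crop
for q in ((82,8),(14,280)):
    u=f(*q)
    print("lid edge loc @z .2",(R.T@(plane(c,*u,.2)[:2]-o)).round(3))
print("bottle top",plane(c,69.1,227.9,.22).round(3),"bin",plane(c,443,235.2,.03).round(3),"screw",plane(c,256,147,.01).round(3))
E
```

```text
fixture [0.5633 0.1283] 77.24 res mm [[0.1, 0.4], [-0.1, 0.4], [0.2, -0.3], [-0.3, -0.3], [-0.4, 0.8], [0.0, -0.6], [0.4, -0.5]]
nest [0.5607 0.1166]
hinge [0.5799 0.2015]
pivot [0.5089 0.0463]
term [0.5834 0.013 ]
cl tip [0.5088 0.046  0.153 ] loc [-0.0924  0.035 ]
module [ 0.4665 -0.1281] 61.8 [[-1.1, 0.1], [-0.7, 1.8], [0.9, -0.6], [0.9, -1.3]]
conn [ 0.07   -0.0013]
yel [-0.0252  0.0006]
plug top [ 0.6188 -0.1825  0.092 ]
holder ((370.27374267578125, 196.62774658203125), (27.608379364013672, 27.366729736328125), 25.01689338684082) [ 0.6191 -0.1809  0.03  ]
side red [(np.int32(44), np.float64(320.6), np.float64(156.5)), (np.int32(33), np.float64(320.0), np.float64(168.0)), (np.int32(286), np.float64(234.6), np.float64(203.5)), (np.int32(60), np.float64(305.5), np.float64(214.5)), (np.int32(205), np.float64(168.3), np.float64(306.1)), (np.int32(23), np.float64(117.9), np.float64(302.8))]  proj plug mid [320.54095634 163.478629  ] collar [287.51736091 217.72685373]
tip proj side [305.4660561  212.88775545]
tip proj side [305.30640072 219.40810099]
lid edge loc @z .2 [ 0.077 -0.074]
lid edge loc @z .2 [0.08  0.073]
bottle top [0.549 0.411 0.22 ] bin [ 0.531 -0.341  0.03 ] screw [0.743 0.074 0.01 ]
```

```bash
cat >> h.py <<'E'
def plan(P,yaw,n,R0=None):
    """rows to bring TCP to P, tool down, jaw axis (tool y) at yaw deg (mod 180), in n rows"""
    p,R,s=pose()
    best=None
    for k in (0,180):
        y=np.radians(yaw+k);ya=np.array([np.cos(y),np.sin(y),0]);x=np.array([0,0,-1.])
        G=np.c_[x,ya,np.cross(x,ya)];rv=Ro.from_matrix(R.T@G).as_rotvec()
        if best is None or np.linalg.norm(rv)<np.linalg.norm(best): best=rv
    d=np.array(P)-p
    D=[];W=[]
    for i in range(n):
        Ri=R@Ro.from_rotvec(best*i/n).as_matrix()
        D.append((Ri.T@d/n/.03).round(2).tolist());W.append((best/n/np.radians(6)).round(2).tolist())
    print("clock",round(float(s["clock"]),2),"pos",p.round(4),"d mm",(d*1e3).round(1),"rot deg",np.degrees(best).round(1),"yaw tool y",np.degrees(np.arctan2(R[1,1],R[0,1])).round(1),"q",np.round(s["qpos"],2))
    print(D);print(W[0])
E
python3 -c "
from h import *
plan((.4665,-.1281,.14),151.8,20)
p,o,R=cam('wrist');q,T,_=pose();print((T.T@(o-q)).round(3),(T.T@R).round(2).tolist())"
```

```text
clock 0.1 pos [ 0.1773 -0.5991  0.2448] d mm [ 289.2  471.  -104.8] rot deg [-45.3  -0.    0.1] yaw tool y -73.5 q [ 1.21  0.52 -0.04  1.6   0.02  1.02 -0.11]
[[0.18, -0.62, -0.68], [0.18, -0.59, -0.71], [0.18, -0.56, -0.73], [0.18, -0.53, -0.75], [0.18, -0.5, -0.77], [0.18, -0.47, -0.79], [0.17, -0.44, -0.81], [0.17, -0.41, -0.83], [0.17, -0.37, -0.84], [0.17, -0.34, -0.86], [0.17, -0.3, -0.87], [0.17, -0.27, -0.88], [0.17, -0.23, -0.89], [0.17, -0.2, -0.9], [0.17, -0.16, -0.91], [0.17, -0.13, -0.91], [0.17, -0.09, -0.92], [0.17, -0.06, -0.92], [0.17, -0.02, -0.92], [0.17, 0.02, -0.92]]
[-0.38, -0.0, 0.0]
[-0.128  0.001 -0.079] [[0.0, -0.31, 0.95], [1.0, -0.0, -0.0], [0.0, 0.95, 0.31]]
```

Call:
{"fn": "arm_command", "kwargs": {"delta_pos": [[0.18,-0.62,-0.68],[0.18,-0.59,-0.71],[0.18,-0.56,-0.73],[0.18,-0.53,-0.75],[0.18,-0.5,-0.77],[0.18,-0.47,-0.79],[0.17,-0.44,-0.81],[0.17,-0.41,-0.83],[0.17,-0.37,-0.84],[0.17,-0.34,-0.86]], "rotation": [[-0.38,0,0],[-0.38,0,0],[-0.38,0,0],[-0.38,0,0],[-0.38,0,0],[-0.38,0,0],[-0.38,0,0],[-0.38,0,0],[-0.38,0,0],[-0.38,0,0]], "gripper": -1}}

```text
clock: 1.1
position: [0.3213, -0.355, 0.188]
tool_rot: [-1.372, 1.567, 2.465]
force: [1.1, -0.1, 0.4]
grip_width: 0.0855
```

Call:
{"fn": "arm_command", "kwargs": {"delta_pos": [[0.17,-0.3,-0.87],[0.17,-0.27,-0.88],[0.17,-0.23,-0.89],[0.17,-0.2,-0.9],[0.17,-0.16,-0.91],[0.17,-0.13,-0.91],[0.17,-0.09,-0.92],[0.17,-0.06,-0.92],[0.17,-0.02,-0.92],[0.0,0.02,-0.92]], "rotation": [[-0.38,0,0],[-0.38,0,0],[-0.38,0,0],[-0.38,0,0],[-0.38,0,0],[-0.38,0,0],[-0.38,0,0],[-0.38,0,0],[-0.38,0,0],[-0.38,0,0]]}}

```text
clock: 2.1
position: [0.4643, -0.1057, 0.139]
tool_rot: [-1.668, 1.563, 2.583]
force: [0.2, -0.1, -0.0]
grip_width: 0.0855
```

```bash
python3 -c "
from h import *
c=cam('wrist');im=optics.grab_frame('wrist');cv2.imwrite('pics/w1.png',im[...,::-1]);print(proj(c,(.4665,-.1281,.036)))
plan((.4665,-.1281,.14),151.8,4)"
```

```text
[293.53465547 242.52791975]
clock 2.15 pos [ 0.4668 -0.1014  0.1394] d mm [ -0.3 -26.7   0.6] rot deg [ 2.2 -0.2  0.4] yaw tool y -26.0 q [ 0.36  0.47 -0.34  2.06  0.24  0.66 -0.59]
[[-0.01, 0.1, 0.2], [-0.01, 0.1, 0.2], [-0.01, 0.1, 0.2], [-0.01, 0.1, 0.2]]
[0.09, -0.01, 0.02]
```

View pics/w1.png

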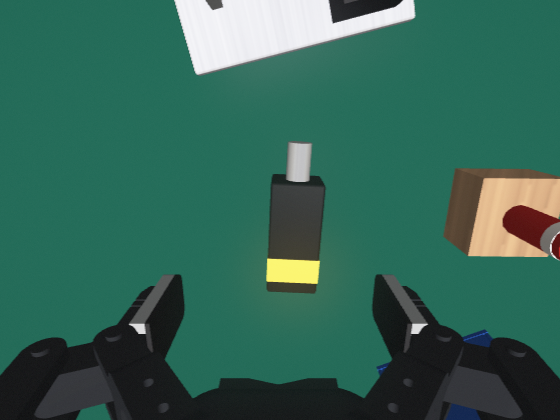

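The wrist view shows the module's top face spanning about (271,186)-(324,186) down to (266,291)-(317,292), with the connector end at (300,143). I'll compute its pose from that.

```bash
python3 - <<'E'
from h import *
im=cv2.imread("pics/w1.png")[...,::-1].copy();g=cv2.cvtColor(im,cv2.COLOR_RGB2HSV)
for r in (190,200,220,240,250,265,280,288):
    # non-green columns
    x=np.where(~((g[r,:,0]>60)&(g[r,:,0]<95)&(g[r,:,1]>90)))[0];x=x[(x>240)&(x<350)];print(r,x.min(),x.max(),end='; ')
print([ (v,im[v,298].tolist()) for v in range(172,194,2)],[ (v,im[v,292].tolist()) for v in range(284,296,2)])
E
python3 - <<'E'
from h import *
# camera pose at time of image: same pose within 0.05s; use current pose (arm settled?)
c=cam('wrist');print(monitor.observe()["qd"])
q=[(324,186),(317.5,291.5),(266.5,291.5),(271.5,186)]
W=[plane(c,*a,.036)[:2] for a in q]
print(np.round(W,4).tolist())
print("len",np.linalg.norm((W[0]+W[3]-W[1]-W[2])/2),"wid",np.linalg.norm(W[0]-W[3]),np.linalg.norm(W[1]-W[2]))
d=(W[0]+W[3]-W[1]-W[2]);print("cen",np.mean(W,0),"yaw",np.degrees(np.arctan2(d[1],d[0])))
print(plane(c,300,143,.02))
E
```

```text
190 271 324; 200 271 323; 220 270 321; 240 269 319; 250 268 319; 265 267 319; 280 266 317; 288 267 315; [(172, [197, 197, 199]), (174, [196, 197, 198]), (176, [196, 195, 197]), (178, [195, 195, 197]), (180, [195, 195, 197]), (182, [29, 37, 35]), (184, [36, 42, 40]), (186, [60, 63, 63]), (188, [63, 65, 65]), (190, [62, 65, 65]), (192, [62, 64, 64])] [(284, [65, 64, 49]), (286, [63, 62, 48]), (288, [62, 61, 47]), (290, [62, 61, 46]), (292, [57, 75, 58]), (294, [60, 114, 90])]
[ 0.04701246 -0.01982718  0.00882758  0.01935603 -0.01976257 -0.01448582
  0.04366146]
[[0.5078, -0.0935], [0.4685, -0.1706], [0.4316, -0.1528], [0.4738, -0.0769]]
len 0.08662856555147427 wid 0.037901999000427844 0.04091972340375798
cen [ 0.47042899 -0.12344542] yaw 61.94594055415976
[ 0.50527421 -0.06007949  0.02      ]
```

Call:
{"fn": "arm_command", "kwargs": {"delta_pos": [[0,0.1,0.2],[0,0.1,0.2],[0,0.1,0.2],[0,0.1,0.2],[0,0,0],[0,0,0]], "rotation": [[0.09,0,0],[0.09,0,0],[0.09,0,0],[0.09,0,0],[0,0,0],[0,0,0]]}}

```text
clock: 2.75
position: [0.4654, -0.1324, 0.1388]
tool_rot: [-1.838, 1.563, 2.375]
force: [-0.5, -0.2, -0.3]
grip_width: 0.0855
```

```bash
python3 - <<'E'
from h import *
c=cam('wrist');p0=pose()[0];im=optics.grab_frame('wrist');p1=pose()[0];print((p1-p0).round(4))
y=mask(im,(22,150,120),(35,255,255));b=max(blobs(y));print(b,plane(c,*b[1:],.036).round(4))
g=cv2.cvtColor(im,cv2.COLOR_RGB2HSV)
m=((g[...,0]<60)|(g[...,0]>95)|(g[...,1]<90)).astype(np.uint8)*255
u=int(b[1])
col=im[:,u].astype(int).sum(1);print([(v,int(col[v])) for v in range(40,420,6)])
for r in range(int(b[2])-80,int(b[2])+10,15):
    x=np.where(m[r]>0)[0];x=x[abs(x-u)<45];print(r,x.min(),x.max(),plane(c,(x.min()+x.max())/2,r,.036).round(4))
plan((.4665,-.1281,.022),151.9,6)
E
```

```text
[0. 0. 0.]Traceback (most recent call last):
  File "<stdin>", line 3, in <module>
ValueError: max() iterable argument is empty
```

```bash
python3 -c "
from h import *
plan((.4665,-.1281,.022),151.9,6)"
```

```text
clock 2.8 pos [ 0.4655 -0.1324  0.1388] d mm [   1.     4.3 -116.8] rot deg [-0.5 -0.1  0.4] yaw tool y -28.6 q [ 0.41  0.48 -0.32  2.04  0.23  0.66 -0.57]
[[0.65, -0.0, -0.02], [0.65, -0.0, -0.02], [0.65, -0.0, -0.02], [0.65, -0.0, -0.02], [0.65, -0.0, -0.02], [0.65, -0.01, -0.02]]
[-0.01, -0.0, 0.01]
```

Call:
{"fn": "arm_command", "kwargs": {"delta_pos": [[0.65,0,-0.02],[0.65,0,-0.02],[0.65,0,-0.02],[0.65,0,-0.02],[0.4,0,-0.02],[0.3,0,-0.02],[0.2,0,0],[0,0,0],[0,0,0]], "rotation": [[0,0,0.01],[0,0,0.01],[0,0,0.01],[0,0,0.01],[0,0,0.01],[0,0,0.01],[0,0,0],[0,0,0],[0,0,0]]}}

```text
clock: 3.7
position: [0.4681, -0.1283, 0.0312]
tool_rot: [2.581, 1.567, 0.513]
force: [-0.1, 0.0, -0.2]
grip_width: 0.0858
```

```bash
python3 -c "
from h import *
plan((.4665,-.1281,.022),151.9,3)"
```

```text
clock 3.7 pos [ 0.4681 -0.1283  0.0312] d mm [-1.6  0.2 -9.2] rot deg [-0.4 -0.2 -0.1] yaw tool y -28.5 q [ 0.31  0.67 -0.22  2.09  0.34  0.41 -0.68]
[[0.1, -0.02, 0.01], [0.1, -0.02, 0.01], [0.1, -0.02, 0.01]]
[-0.02, -0.01, -0.01]
```

Call:
{"fn": "arm_command", "kwargs": {"delta_pos": [[0.1,-0.02,0],[0.1,-0.02,0],[0.1,-0.02,0],[0,0,0]], "rotation": [[-0.02,0,0],[-0.02,0,0],[-0.02,0,0],[0,0,0]]}}

```text
clock: 4.1
position: [0.4671, -0.1277, 0.0228]
tool_rot: [2.317, 1.565, 0.255]
force: [-0.2, 0.9, 0.2]
grip_width: 0.0856
```

Call:
{"fn": "arm_command", "kwargs": {"delta_pos": [[0,0,0],[0,0,0],[0,0,0],[0,0,0],[0,0,0],[0,0,0]], "rotation": [[0,0,0],[0,0,0],[0,0,0],[0,0,0],[0,0,0],[0,0,0]], "gripper": 1, "grip_force": 40}}

```text
clock: 4.7
position: [0.4672, -0.1278, 0.0231]
tool_rot: [2.284, 1.565, 0.221]
force: [0.3, -0.6, -1.4]
grip_width: 0.0394
```

```bash
python3 -c "
from h import *
plan((.4665,-.1281,.13),151.9,5)"
```

```text
clock 4.7 pos [ 0.4672 -0.1278  0.0231] d mm [ -0.7  -0.3 106.9] rot deg [-0.1 -0.2 -0.3] yaw tool y -28.2 q [ 0.31  0.68 -0.21  2.1   0.35  0.39 -0.68]
[[-0.71, 0.0, 0.0], [-0.71, -0.0, 0.0], [-0.71, -0.0, 0.0], [-0.71, -0.0, 0.0], [-0.71, -0.0, 0.0]]
[-0.0, -0.01, -0.01]
```

The module is gripped, 39 mm wide. But the wrist camera sits 79 mm towards the hinge side, close to the lid when placing. I'll regrasp 14 mm nearer the module's -x end for clearance.

Call:
{"fn": "arm_command", "kwargs": {"delta_pos": [[0,0,0],[0,0,0],[0,0,0],[0,0,0],[0,0,0.1],[0,0,0.16],[0,0,0.16],[0,0,0.05],[0,0,0],[0,0,0]], "rotation": [[0,0,0],[0,0,0],[0,0,0],[0,0,0],[0,0,0],[0,0,0],[0,0,0],[0,0,0],[0,0,0],[0,0,0]], "gripper": 0}}

```text
clock: 5.7
position: [0.4598, -0.1419, 0.0231]
tool_rot: [2.251, 1.565, 0.188]
force: [0.6, -0.1, -0.1]
grip_width: 0.0425
```

Call:
{"fn": "arm_command", "kwargs": {"delta_pos": [[0,0,0],[0,0,0],[0,0,0],[0,0,0],[0,0,0]], "rotation": [[0,0,0],[0,0,0],[0,0,0],[0,0,0],[0,0,0]], "gripper": 1, "grip_force": 60}}

```text
clock: 6.2
position: [0.4599, -0.1417, 0.0233]
tool_rot: [2.218, 1.565, 0.155]
force: [-1.2, -0.3, 1.2]
grip_width: 0.0388
```

```bash
python3 -c "
from h import *
p,R,s=pose();print(R.T@(p-np.array([.4672,-.1278,.0231])))
im=optics.grab_frame('top');cv2.imwrite('pics/top1.png',im[...,::-1])
b=blobs(mask(im,(22,150,120),(35,255,255)));print(b)
plan((*p[:2],.21),151.9,7)"
```

```text
[-0.00026706  0.00011033  0.01569861]
[]
clock 6.25 pos [ 0.4599 -0.1417  0.0233] d mm [  0.   -0.  186.7] rot deg [-0.1 -0.2 -0.3] yaw tool y -28.2 q [ 0.34  0.68 -0.21  2.11  0.36  0.38 -0.66]
[[-0.89, 0.0, -0.0], [-0.89, 0.0, -0.0], [-0.89, 0.0, -0.0], [-0.89, 0.0, -0.0], [-0.89, 0.0, -0.0], [-0.89, 0.0, -0.0], [-0.89, 0.0, -0.0]]
[-0.0, -0.0, -0.01]
```

Call:
{"fn": "arm_command", "kwargs": {"delta_pos": [[-0.5,0,0],[-0.9,0,0],[-0.9,0,0],[-0.9,0,0],[-0.9,0,0],[-0.9,0,0],[-0.6,0,0],[-0.3,0,0],[0,0,0],[0,0,0]], "rotation": [[0,0,0],[0,0,0],[0,0,0],[0,0,0],[0,0,0],[0,0,0],[0,0,0],[0,0,0],[0,0,0],[0,0,0]]}}

```text
clock: 7.25
position: [0.4573, -0.1406, 0.205]
tool_rot: [3.037, 1.568, 0.976]
force: [-1.1, 0.3, -2.2]
grip_width: 0.039
```

```bash
python3 - <<'E'
from h import *
c=cam('wrist');im=optics.grab_frame('wrist');cv2.imwrite('pics/w2.png',im[...,::-1])
p,R,s=pose();print(s["grip_width"],p)
for z in (.053,.073): print(z,proj(c,p+R@np.array([.022-.02 if z==.053 else .022-.036,0,-(.0151+z if z==.053 else .0151+.045)])))
plan((.5574,.1019,.21),167.24,12)
E
```

```text
0.03888303464466929 [ 0.45727273 -0.14053309  0.20485561]
0.053 [275.50584735 136.30003365]
0.073 [275.24313864 163.59656861]
clock 7.3 pos [ 0.4573 -0.1405  0.2049] d mm [100.1 242.4   5.1] rot deg [-15.3  -0.2  -0. ] yaw tool y -28.1 q [ 0.47  0.36 -0.37  2.    0.18  0.8  -0.49]
[[-0.01, -0.07, -0.73], [-0.01, -0.06, -0.73], [-0.01, -0.04, -0.73], [-0.01, -0.02, -0.73], [-0.01, -0.01, -0.73], [-0.01, 0.01, -0.73], [-0.01, 0.03, -0.73], [-0.01, 0.04, -0.73], [-0.01, 0.06, -0.73], [-0.01, 0.07, -0.72], [-0.01, 0.09, -0.72], [-0.01, 0.11, -0.72]]
[-0.21, -0.0, -0.0]
```

View pics/w2.png

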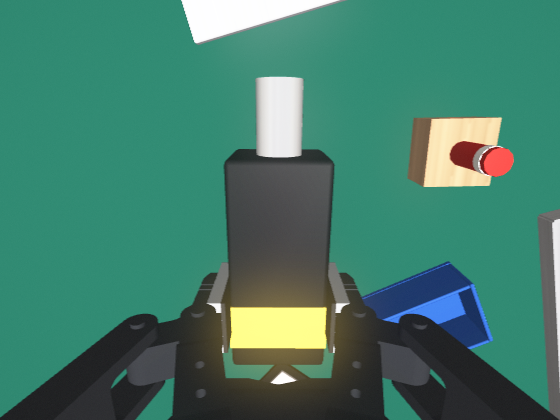

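The wrist view shows the module held straight, with its top front edge at v≈163 (predicted 163.6) and the connector end at (279,78). The grasp offset of 15 mm is confirmed, so next is the move above the nest.

Call:
{"fn": "arm_command", "kwargs": {"delta_pos": [[0,-0.07,-0.73],[0,-0.06,-0.73],[0,-0.04,-0.73],[0,-0.02,-0.73],[0,-0.01,-0.73],[0,0.01,-0.73],[0,0.03,-0.73],[0,0.04,-0.73],[0,0.06,-0.73],[0,0.07,-0.5]], "rotation": [[-0.21,0,0],[-0.21,0,0],[-0.21,0,0],[-0.21,0,0],[-0.21,0,0],[-0.21,0,0],[-0.21,0,0],[-0.21,0,0],[-0.21,0,0],[-0.21,0,0]]}}

```text
clock: 8.3
position: [0.5367, 0.0618, 0.1932]
tool_rot: [-1.528, 1.554, 2.92]
force: [-0.3, -0.6, -1.2]
grip_width: 0.0388
```

Call:
{"fn": "arm_command", "kwargs": {"delta_pos": [[0,0.05,-0.3],[0,0,0],[0,0,0]], "rotation": [[-0.2,0,0],[0,0,0],[0,0,0]]}}

```text
clock: 8.6
position: [0.5402, 0.0715, 0.1912]
tool_rot: [-1.524, 1.551, 2.949]
force: [0.0, -0.1, -1.5]
grip_width: 0.0387
```

```bash
python3 - <<'E'
from h import *
plan((.5574,.1019,.21),167.24,4)
E
```

```text
clock 8.6 pos [0.5402 0.0715 0.1912] d mm [17.2 30.4 18.8] rot deg [-1.   0.   1.1] yaw tool y -13.7 q [ 0.1   0.5  -0.46  1.83  0.27  0.88 -0.72]
[[-0.16, 0.08, -0.28], [-0.16, 0.08, -0.28], [-0.16, 0.08, -0.28], [-0.16, 0.08, -0.28]]
[-0.04, 0.0, 0.05]
```

Call:
{"fn": "arm_command", "kwargs": {"delta_pos": [[0.1,0.08,-0.28],[0.1,0.08,-0.28],[0.1,0.08,-0.28],[0.1,0.08,-0.28],[0,0,0],[0,0,0]], "rotation": [[-0.04,0,0.05],[-0.04,0,0.05],[-0.04,0,0.05],[-0.04,0,0.05],[0,0,0],[0,0,0]]}}

```text
clock: 9.2
position: [0.5585, 0.1026, 0.1777]
tool_rot: [1.103, 1.567, -0.692]
force: [-0.3, -0.9, -1.5]
grip_width: 0.039
```

```bash
python3 - <<'E'
from h import *
c=cam('wrist');im=optics.grab_frame('wrist');cv2.imwrite('pics/w3.png',im[...,::-1])
N=np.array([.5607,.1166]);t=np.radians(77.24);R=np.array([[np.cos(t),-np.sin(t)],[np.sin(t),np.cos(t)]])
for l in ((.036,-.027,.027),(.036,.027,.027),(.048,-.014,.037),(.048,.014,.037)):print(l,proj(c,[*(N+R@l[:2]),l[2]]).round(1))
print(blobs(mask(im,(105,120,60),(130,255,255)),20))
plan((.5574,.1019,.07),167.24,6)
E
```

```text
(0.036, -0.027, 0.027) [307.5 142.8]
(0.036, 0.027, 0.027) [242.9 143. ]
(0.048, -0.014, 0.037) [292.7 128.8]
(0.048, 0.014, 0.037) [257.5 128.9]
[(np.int32(12531), np.float64(284.1), np.float64(11.2)), (np.int32(289), np.float64(268.9), np.float64(67.7)), (np.int32(80), np.float64(251.5), np.float64(120.5)), (np.int32(40), np.float64(304.5), np.float64(120.5)), (np.int32(153), np.float64(245.0), np.float64(140.0)), (np.int32(153), np.float64(309.0), np.float64(140.0))]
clock 9.25 pos [0.5585 0.1027 0.1778] d mm [  -1.1   -0.8 -107.8] rot deg [-0.1  0.1 -0.2] yaw tool y -12.9 q [ 0.03  0.54 -0.45  1.8   0.3   0.86 -0.78]
[[0.6, -0.01, 0.0], [0.6, -0.01, 0.0], [0.6, -0.01, 0.0], [0.6, -0.01, 0.0], [0.6, -0.01, 0.01], [0.6, -0.01, 0.01]]
[-0.0, 0.0, -0.01]
```

View pics/w3.png

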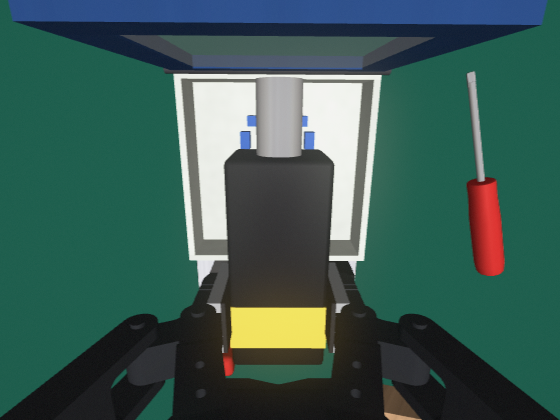

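```bash
python3 - <<'E'
from h import *
c=cam('wrist');im=cv2.imread('pics/w3.png')[...,::-1].copy()
N=np.array([.5607,.1166]);t=np.radians(77.24);R=np.array([[np.cos(t),-np.sin(t)],[np.sin(t),np.cos(t)]])
for l in ((.043,.027,.027),(.043,.027,.015),(.029,.027,.027),(.07,.07,.015),(.082,0,.015),(.082,0,.05),(-.063,.075,.05),(.087,.075,.05),(.087,-.075,.05)):print(l,proj(c,[*(N+R@l[:2]),l[2]]).round(1))
n,l,s,_=cv2.connectedComponentsWithStats(mask(im,(105,120,60),(130,255,255)));print(s[(s[:,4]>30)&(s[:,4]<400)])
print([(v,im[v,245].tolist()) for v in range(128,156,2)])
print([(v,im[v,235].tolist()) for v in range(146,172,2)])
E
```

```text
(0.043, 0.027, 0.027) [242.6 134.4]
(0.043, 0.027, 0.015) [244.  133.3]
(0.029, 0.027, 0.027) [243.2 151.5]
(0.07, 0.07, 0.015) [191.6 100.3]
(0.082, 0, 0.015) [275.1  84.8]
(0.082, 0, 0.05) [274.8  81.7]
(-0.063, 0.075, 0.05) [188.6 262.9]
(0.087, 0.075, 0.05) [170.6  74.5]
(0.087, -0.075, 0.05) [378.8  74.1]
[[191  66 172   4 289]
 [248 116   8  10  80]
 [303 116   4  10  40]
 [241 132   9  17 153]
 [305 132   9  17 153]]
[(128, [239, 241, 237]), (130, [239, 241, 235]), (132, [87, 126, 211]), (134, [86, 125, 210]), (136, [86, 125, 210]), (138, [86, 125, 209]), (140, [86, 126, 210]), (142, [85, 124, 209]), (144, [86, 124, 209]), (146, [85, 124, 209]), (148, [84, 122, 207]), (150, [55, 56, 55]), (152, [54, 56, 55]), (154, [53, 54, 53])]
[(146, [236, 239, 233]), (148, [236, 239, 233]), (150, [195, 197, 190]), (152, [54, 56, 55]), (154, [52, 54, 52]), (156, [52, 54, 51]), (158, [55, 57, 55]), (160, [54, 55, 54]), (162, [58, 59, 58]), (164, [64, 64, 64]), (166, [68, 69, 68]), (168, [69, 70, 68]), (170, [66, 66, 66])]
```

Call:
{"fn": "arm_command", "kwargs": {"delta_pos": [[0.6,-0.02,0],[0.6,-0.01,0],[0.6,-0.01,0],[0.6,0,0],[0.4,0,0],[0.2,0,0],[0,0,0],[0,0,0]], "rotation": [[0,0,0],[0,0,0],[0,0,0],[0,0,0],[0,0,0],[0,0,0],[0,0,0],[0,0,0]]}}

```text
clock: 10.05
position: [0.5588, 0.1008, 0.0867]
tool_rot: [1.396, 1.564, -0.402]
force: [1.1, -0.5, -2.2]
grip_width: 0.0388
```

```bash
python3 - <<'E'
from h import *
plan((.5576,.1029,.040),167.24,8)
print(pose()[2]["force"])
E
```

```text
clock 10.05 pos [0.5588 0.1008 0.0867] d mm [ -1.2   2.1 -46.7] rot deg [-0.3  0.1 -0.4] yaw tool y -13.0 q [-0.01  0.67 -0.39  1.86  0.39  0.68 -0.85]
[[0.19, -0.01, -0.01], [0.19, -0.01, -0.01], [0.19, -0.01, -0.01], [0.19, -0.01, -0.01], [0.19, -0.01, -0.01], [0.19, -0.01, -0.01], [0.19, -0.01, -0.01], [0.19, -0.01, -0.01]]
[-0.01, 0.0, -0.01]
[ 1.0652103  -0.48829697 -2.2210347 ]
```

Call:
{"fn": "arm_command", "kwargs": {"delta_pos": [[0.2,-0.02,-0.03],[0.2,-0.02,-0.03],[0.2,-0.02,-0.02],[0.1,0,0],[0,0,0],[0,0,0]], "rotation": [[-0.02,0,-0.03],[-0.02,0,-0.03],[0,0,0],[0,0,0],[0,0,0],[0,0,0]]}}

```text
clock: 10.65
position: [0.5584, 0.104, 0.0653]
tool_rot: [1.412, 1.569, -0.381]
force: [0.1, 0.4, -1.0]
grip_width: 0.039
```

```bash
python3 - <<'E'
from h import *
plan((.5576,.1029,.040),167.24,6)
print(pose()[2]["force"])
E
```

```text
clock 10.65 pos [0.5584 0.104  0.0653] d mm [ -0.8  -1.1 -25.3] rot deg [-0.   0.  -0.1] yaw tool y -12.8 q [-0.02  0.7  -0.37  1.87  0.41  0.65 -0.87]
[[0.14, -0.0, 0.01], [0.14, -0.0, 0.01], [0.14, -0.0, 0.01], [0.14, -0.0, 0.01], [0.14, -0.0, 0.01], [0.14, -0.0, 0.01]]
[-0.0, 0.0, -0.0]
[ 0.08862261  0.37162227 -1.01358484]
```

Call:
{"fn": "arm_command", "kwargs": {"delta_pos": [[0.14,-0.01,0.01],[0.14,-0.01,0.01],[0.14,0,0.01],[0.14,0,0],[0.14,0,0],[0.1,0,0],[0,0,0],[0,0,0]], "rotation": [[0,0,0],[0,0,0],[0,0,0],[0,0,0],[0,0,0],[0,0,0],[0,0,0],[0,0,0]]}}

```text
clock: 11.45
position: [0.5576, 0.1031, 0.0391]
tool_rot: [1.391, 1.569, -0.403]
force: [-0.2, 0.7, -1.2]
grip_width: 0.039
```

```bash
python3 - <<'E'
from h import *
c=cam('wrist');im=optics.grab_frame('wrist');cv2.imwrite('pics/w4.png',im[...,::-1])
plan((.5576,.1029,.038),167.24,6)
print(pose()[2]["force"])
E
```

```text
clock 11.5 pos [0.5576 0.1031 0.0392] d mm [ 0.  -0.2 -1.2] rot deg [-0.   0.  -0.1] yaw tool y -12.8 q [-0.04  0.74 -0.35  1.87  0.43  0.6  -0.89]
[[0.01, 0.0, 0.0], [0.01, 0.0, 0.0], [0.01, 0.0, 0.0], [0.01, 0.0, 0.0], [0.01, 0.0, 0.0], [0.01, 0.0, 0.0]]
[-0.0, 0.0, -0.0]
[-0.09903172  0.50570435 -1.77549143]
```

View pics/w4.png

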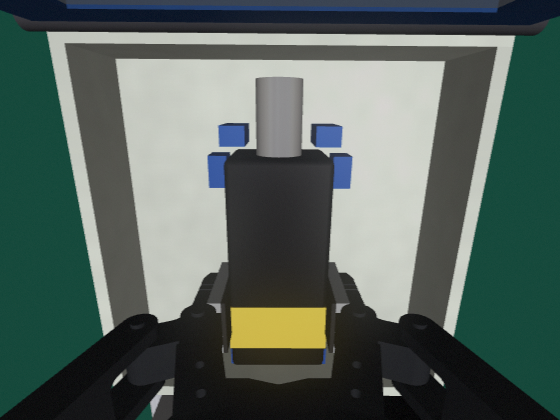

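The wrist view shows the module between the side blocks and the hinge-side stops, with the connector in the gap and no contact force. It should be about 1 mm above the floor, so I'll release and rise.

Call:
{"fn": "arm_command", "kwargs": {"delta_pos": [[0.03,0,0],[0,0,0],[0,0,0],[0,0,0],[0,0,0],[0,0,0],[0,0,0]], "rotation": [[0,0,0],[0,0,0],[0,0,0],[0,0,0],[0,0,0],[0,0,0],[0,0,0]], "gripper": -0.4}}

```text
clock: 12.2
position: [0.5583, 0.1033, 0.0392]
tool_rot: [1.721, 1.567, -0.073]
force: [-0.2, 0.3, 0.2]
grip_width: 0.0599
```

Call:
{"fn": "arm_command", "kwargs": {"delta_pos": [[-0.3,0,0],[-0.7,0,0],[-0.8,0,0],[-0.8,0,0],[-0.8,0,0],[-0.8,0,0],[-0.6,0,0],[-0.3,0,0],[0,0,0],[0,0,0]], "rotation": [[0,0,0],[0,0,0],[0,0,0],[0,0,0],[0,0,0],[0,0,0],[0,0,0],[0,0,0],[0,0,0],[0,0,0]]}}

```text
clock: 13.2
position: [0.5568, 0.1035, 0.2022]
tool_rot: [1.74, 1.567, -0.052]
force: [-0.6, -0.3, -0.2]
grip_width: 0.0596
```

```bash
python3 - <<'E'
from h import *
c=cam('wrist');im=optics.grab_frame('wrist');cv2.imwrite('pics/w5.png',im[...,::-1])
N=np.array([.5607,.1166]);t=np.radians(77.24);R=np.array([[np.cos(t),-np.sin(t)],[np.sin(t),np.cos(t)]])
for l in ((.045,.02,.051),(.045,-.02,.051),(.073,0,.035)):print(l,proj(c,[*(N+R@l[:2]),l[2]]).round(1))
b=blobs(mask(im,(22,120,100),(35,255,255)),30);print(b,[ (R.T@(plane(c,*q[1:],.051)[:2]-N)).round(4) for q in b])
plan((.5576,.1029,.21),167.24,6);print(pose()[2]["grip_width"])
E
```

```text
(0.045, 0.02, 0.051) [253.3 132.8]
(0.045, -0.02, 0.051) [301.6 132.8]
(0.073, 0, 0.035) [277.4  97.5]
[(np.int32(925), np.float64(278.1), np.float64(210.9))] [array([-0.0229, -0.0006])]
clock 13.25 pos [0.5568 0.1035 0.202 ] d mm [ 0.8 -0.6  8. ] rot deg [ 0.1 -0.  -0.2] yaw tool y -12.7 q [ 0.05  0.51 -0.46  1.79  0.28  0.91 -0.76]
[[-0.04, 0.01, 0.0], [-0.04, 0.01, 0.0], [-0.04, 0.01, 0.0], [-0.04, 0.01, 0.0], [-0.04, 0.01, 0.0], [-0.04, 0.01, 0.0]]
[0.0, -0.0, -0.01]
0.05977250204048602
```

View pics/w5.png

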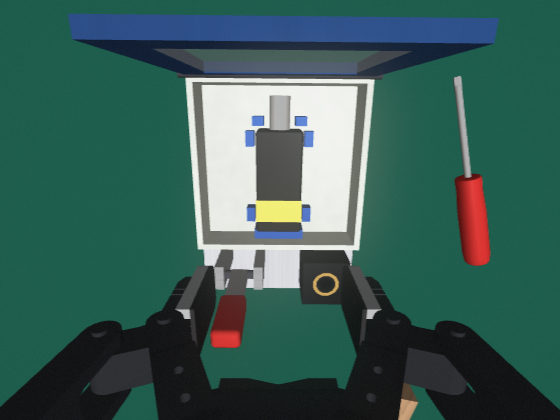

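The module is seated and released: the yellow band at (278,211) sits within about 2 mm of where it should be, and the connector points to the hinge. Next I go over the lid with closed fingers to push it shut from its outer side. In fixture axes, tool x is -z, tool y is -y and tool z is -x.

Call:
{"fn": "arm_command", "kwargs": {"delta_pos": [[-0.6,0,0],[-0.8,0,0],[-0.6,0,0],[-0.2,0.1,-0.4],[0,0.1,-0.8],[0,0.1,-0.8],[0,0.1,-0.8],[0,0.1,-0.8],[0,0.1,-0.5],[0,0,-0.2]], "rotation": [[0,0,0],[0,0,0],[0,0,0],[0,0,0],[0,0,0],[0,0,0],[0,0,0],[0,0,0],[0,0,0],[0,0,0]], "gripper": 1}}

```text
clock: 14.25
position: [0.602, 0.2325, 0.2573]
tool_rot: [-1.045, 1.559, -2.838]
force: [0.3, -0.5, -0.3]
grip_width: -0.0003
```

Call:
{"fn": "arm_command", "kwargs": {"delta_pos": [[0,0,0],[0,0,0]], "rotation": [[0,0,0],[0,0,0]]}}

```text
clock: 14.45
position: [0.6013, 0.2335, 0.2552]
tool_rot: [-1.054, 1.556, -2.846]
force: [0.5, -0.2, 0.1]
grip_width: 0.0001
```

```bash
cat >> h.py <<'E'
O=np.array([.5633,.1283]);tf=np.radians(77.24);RF=np.array([[np.cos(tf),-np.sin(tf)],[np.sin(tf),np.cos(tf)]])
def W(l): return [*(O+RF@np.array(l[:2])),l[2]]
def loc():
    p,R,s=pose();return np.r_[RF.T@(p[:2]-O),p[2]].round(4)
E
python3 - <<'E'
from h import *
print(loc(),pose()[2]["grip_width"]);plan(W((.12,-.02,.165)),167.24,6)
E
```

```text
[ 0.111  -0.0138  0.2552] 6.446576672364338e-05
clock 14.45 pos [0.6013 0.2335 0.2552] d mm [  8.    7.4 -90.2] rot deg [0.1 0.4 0.7] yaw tool y -12.6 q [-0.16  0.59 -0.48  1.5   0.28  1.14 -0.91]
[[0.5, 0.04, -0.05], [0.5, 0.04, -0.05], [0.5, 0.04, -0.05], [0.5, 0.04, -0.05], [0.5, 0.04, -0.05], [0.5, 0.04, -0.05]]
[0.0, 0.01, 0.02]
```

Call:
{"fn": "arm_command", "kwargs": {"delta_pos": [[0,0.1,-0.25],[0.3,0.1,-0.15],[0.6,0,-0.04],[0.6,0,-0.04],[0.6,0,-0.04],[0.4,0,0],[0.2,0,0],[0,0,0]], "rotation": [[0,0.02,0.02],[0,0.02,0.02],[0,0.02,0.02],[0,0,0.02],[0,0,0.02],[0,0,0.02],[0,0,0],[0,0,0]]}}

```text
clock: 15.25
position: [0.6124, 0.2452, 0.169]
tool_rot: [1.247, 1.568, -0.549]
force: [-0.4, -0.3, 0.0]
grip_width: 0.0
```

```bash
python3 - <<'E'
from h import *
print(loc(),pose()[2]["force"]);plan(W((.12,-.02,.165)),167.24,6)
prev=loc();q=None
for a in np.linspace(1.55,0,13):
    t=np.array([.075-.1*np.cos(a)+.008*np.sin(a)+.011,.051+.1*np.sin(a)+.008*np.cos(a)+.014])
    print(a.round(2),t.round(3),end=' ')
    if q is not None: d=(t-q)/.03;print("tool x,z",(-d[::-1]).round(2) if 0 else (-d[1]).round(2),(-d[0]).round(2))
    else:print()
    q=t
E
```

```text
[ 0.1248 -0.0221  0.169 ] [-0.42606532 -0.26746643  0.00101059]
clock 15.25 pos [0.6124 0.2452 0.169 ] d mm [-3.1 -4.3 -4. ] rot deg [-0.1  0.  -0.1] yaw tool y -12.9 q [-0.19  0.69 -0.45  1.55  0.34  0.98 -0.96]
[[0.02, -0.01, 0.03], [0.02, -0.01, 0.03], [0.02, -0.01, 0.03], [0.02, -0.01, 0.03], [0.02, -0.01, 0.03], [0.02, -0.01, 0.03]]
[-0.0, 0.0, -0.0]
1.55 [0.092 0.165] 
1.42 [0.079 0.165] tool x,z 0.0 0.43
1.29 [0.066 0.163] tool x,z 0.06 0.43
1.16 [0.054 0.16 ] tool x,z 0.11 0.42
1.03 [0.042 0.155] tool x,z 0.17 0.4
0.9 [0.03  0.149] tool x,z 0.22 0.37
0.77 [0.02  0.141] tool x,z 0.26 0.34
0.65 [0.011 0.132] tool x,z 0.3 0.31
0.52 [0.003 0.121] tool x,z 0.34 0.27
0.39 [-0.004  0.11 ] tool x,z 0.37 0.22
0.26 [-0.009  0.098] tool x,z 0.4 0.17
0.13 [-0.012  0.086] tool x,z 0.42 0.12
0.0 [-0.014  0.073] tool x,z 0.43 0.06
```

Call:
{"fn": "arm_command", "kwargs": {"delta_pos": [[0,0,0.35],[0,0,0.35],[0,0,0.4],[0,0,0.43],[0,0,0.43],[0.06,0,0.43],[0.11,0,0.42],[0.17,0,0.4],[0,0,0]], "rotation": [[0,0,0],[0,0,0],[0,0,0],[0,0,0],[0,0,0],[0,0,0],[0,0,0],[0,0,0],[0,0,0]]}}

```text
clock: 16.15
position: [0.5901, 0.1417, 0.1607]
tool_rot: [1.771, 1.564, -0.027]
force: [1.1, -0.3, 1.0]
grip_width: 0.0001
```

```bash
python3 - <<'E'
from h import *
print(loc(),pose()[2]["force"])
im=optics.grab_frame('side');cv2.imwrite('pics/s1.png',im[...,::-1])
E
```

```text
[ 0.019  -0.0231  0.1607] [ 1.05593239 -0.33476663  1.02187562]
```

Call:
{"fn": "arm_command", "kwargs": {"delta_pos": [[0.38,0,0.27],[0.38,0,0.27],[0.42,0,0.18],[0.42,0,0.18],[0.34,0,0.04],[0.3,0,0.04],[0.2,0,0.04],[0,0,0],[0,0,0]], "rotation": [[0,0,0],[0,0,0],[0,0,0],[0,0,0],[0,0,0],[0,0,0],[0,0,0],[0,0,0],[0,0,0]]}}

```text
clock: 17.1
position: [0.5827, 0.1117, 0.0798]
tool_rot: [1.891, 1.566, 0.095]
force: [-0.6, -0.2, 0.6]
grip_width: 0.0001
```

```bash
python3 - <<'E'
from h import *
print(loc(),pose()[2]["force"])
im=optics.grab_frame('side');cv2.imwrite('pics/s2.png',im[...,::-1])
a=cv2.imread('pics/s1.png');b=cv2.imread('pics/s2.png')
cv2.imwrite('pics/s12.png',cv2.resize(np.hstack([a[150:330,150:350],b[150:330,150:350]]),None,fx=2,fy=2,interpolation=2))
E
```

```text
[-0.0119 -0.0226  0.0798] [-0.60543165 -0.16070937  0.63485378]
```

View pics/s12.png

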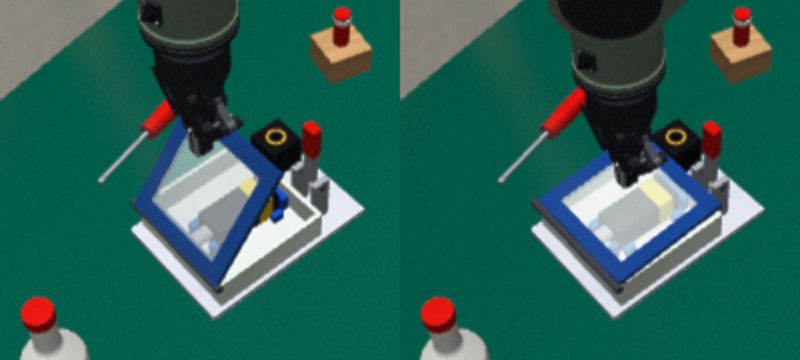

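The lid follows the finger and is now nearly shut, with the clamp still up. I'll push the last 7 mm down until I feel force.

Call:
{"fn": "arm_command", "kwargs": {"delta_pos": [[0.12,0,0],[0.12,0,0],[0.1,0,0],[0.1,0,0]], "rotation": [[0,0,0],[0,0,0],[0,0,0],[0,0,0]]}}

```text
clock: 17.55
position: [0.5838, 0.1121, 0.0713]
tool_rot: [1.67, 1.563, -0.126]
force: [-32.7, -9.5, 94.5]
grip_width: 0.0002
```

```bash
python3 - <<'E'
from h import *
print(loc(),pose()[2]["force"])
E
```

```text
[-0.0113 -0.0236  0.0713] [-32.73826441  -9.47871745  94.47039065]
```

That gave 94 N, so the lid is hard shut at TCP z 0.071. I back off at once and move over to the clamp's outer side.

Call:
{"fn": "arm_command", "kwargs": {"delta_pos": [[-0.3,0,0],[-0.6,0,0],[-0.8,0,0],[-0.8,0,0],[-0.8,0,0],[-0.8,0,0],[-0.5,-0.2,0],[-0.1,-0.3,0.4],[0,-0.3,0.7],[0,-0.3,0.7]], "rotation": [[0,0,0],[0,0,0],[0,0,0],[0,0,0],[0,0,0],[0,0,0],[0,0,0],[0,0,0],[0,0,0],[0,0,0]]}}

```text
clock: 18.55
position: [0.5365, 0.0699, 0.2178]
tool_rot: [1.877, 1.56, 0.085]
force: [0.2, -0.2, 1.1]
grip_width: -0.0001
```

```bash
python3 - <<'E'
from h import *
print(loc(),pose()[2]["force"]);plan(W((-.145,.035,.20)),167.24,5)
E
```

```text
[-0.0629  0.0132  0.2178] [ 0.19795009 -0.19781242  1.1176982 ]
clock 18.55 pos [0.5365 0.0699 0.2178] d mm [-39.4 -75.3 -17.8] rot deg [ 0.1 -0.2 -0.6] yaw tool y -12.7 q [ 0.13  0.45 -0.5   1.84  0.27  0.9  -0.71]
[[0.12, -0.15, 0.55], [0.12, -0.15, 0.55], [0.12, -0.15, 0.55], [0.12, -0.15, 0.55], [0.12, -0.15, 0.55]]
[0.0, -0.01, -0.02]
```

Call:
{"fn": "arm_command", "kwargs": {"delta_pos": [[0,-0.15,0.55],[0,-0.15,0.55],[0,-0.15,0.55],[0,-0.1,0.45],[0,0,0.2],[0,0,0],[0,0,0]], "rotation": [[0,0,-0.02],[0,0,-0.02],[0,0,-0.02],[0,0,-0.02],[0,0,0],[0,0,0],[0,0,0]]}}

```text
clock: 19.25
position: [0.5006, 0.0025, 0.2164]
tool_rot: [3.091, 1.569, 1.298]
force: [-0.2, 0.1, 0.6]
grip_width: 0.0001
```

```bash
python3 - <<'E'
from h import *
print(loc(),pose()[2]["force"]);plan(W((-.14,.035,.14)),167.24,4)
q=None
for a in np.linspace(1.57,0,11):
    t=np.array([-.092+.06*np.cos(a)-.007*np.sin(a)-.011,.066+.06*np.sin(a)+.007*np.cos(a)+.014])
    print(a.round(2),t.round(3),"" if q is None else (-(t-q)[::-1]/.03).round(2));q=t
E
```

```text
[-0.1366  0.0333  0.2164] [-0.1986814   0.09039631  0.60479834]
clock 19.25 pos [0.5006 0.0025 0.2164] d mm [ -2.4  -3.  -76.4] rot deg [ 0.  -0.1 -0. ] yaw tool y -12.7 q [ 0.26  0.4  -0.5   1.93  0.24  0.87 -0.58]
[[0.64, -0.01, 0.03], [0.64, -0.01, 0.03], [0.64, -0.01, 0.03], [0.64, -0.01, 0.03]]
[0.0, -0.0, -0.0]
1.57 [-0.11  0.14] 
1.41 [-0.1   0.14] [-0.01 -0.32]
1.26 [-0.091  0.139] [ 0.04 -0.31]
1.1 [-0.082  0.137] [ 0.09 -0.3 ]
0.94 [-0.073  0.133] [ 0.13 -0.29]
0.78 [-0.066  0.127] [ 0.18 -0.26]
0.63 [-0.059  0.121] [ 0.21 -0.23]
0.47 [-0.053  0.113] [ 0.25 -0.2 ]
0.31 [-0.048  0.105] [ 0.28 -0.15]
0.16 [-0.045  0.096] [ 0.3  -0.11]
0.0 [-0.043  0.087] [ 0.31 -0.06]
```

Call:
{"fn": "arm_command", "kwargs": {"delta_pos": [[0.5,0,0.08],[0.6,0,0.05],[0.6,0,0],[0.4,0,0],[0.2,0,0],[0,0,0]], "rotation": [[0,0,0],[0,0,0],[0,0,0],[0,0,0],[0,0,0],[0,0,0]]}}

```text
clock: 19.85
position: [0.502, 0.003, 0.1453]
tool_rot: [2.662, 1.566, 0.874]
force: [0.1, 0.7, -0.3]
grip_width: -0.0003
```

```bash
python3 - <<'E'
from h import *
print(loc(),pose()[2]["force"]);plan(W((-.11,.035,.14)),167.24,2)
E
```

```text
[-0.1357  0.0321  0.1453] [ 0.08789389  0.7190421  -0.34162733]
clock 19.85 pos [0.502  0.003  0.1453] d mm [ 2.9 25.7 -5.3] rot deg [ 0.3 -0.2 -0.1] yaw tool y -12.5 q [ 0.22  0.5  -0.45  2.    0.32  0.71 -0.65]
[[0.09, -0.05, -0.43], [0.09, -0.05, -0.43]]
[0.02, -0.02, -0.01]
```

Call:
{"fn": "arm_command", "kwargs": {"delta_pos": [[0.08,-0.05,-0.4],[0.08,-0.05,-0.4],[0,0,-0.32],[0.04,0,-0.31],[0.09,0,-0.3],[0.13,0,-0.29],[0.18,0,-0.26],[0.21,0,-0.23],[0,0,0]], "rotation": [[0,0,0],[0,0,0],[0,0,0],[0,0,0],[0,0,0],[0,0,0],[0,0,0],[0,0,0],[0,0,0]]}}

```text
clock: 20.75
position: [0.5177, 0.0856, 0.1211]
tool_rot: [2.394, 1.564, 0.607]
force: [0.5, -0.7, 0.3]
grip_width: 0.0002
```

```bash
python3 - <<'E'
from h import *
print(loc(),pose()[2]["force"])
E
```

```text
[-0.0517  0.0351  0.1211] [ 0.46765784 -0.65608273  0.28292179]
```

Call:
{"fn": "arm_command", "kwargs": {"delta_pos": [[0.25,0,-0.12],[0.28,0,-0.1],[0.25,0,-0.06],[0.15,0,0],[0,0,0],[0,0,0]], "rotation": [[0,0,0],[0,0,0],[0,0,0],[0,0,0],[0,0,0],[0,0,0]]}}

```text
clock: 21.35
position: [0.5197, 0.0941, 0.0902]
tool_rot: [2.445, 1.564, 0.657]
force: [0.8, 0.3, 0.8]
grip_width: 0.0001
```

Call:
{"fn": "arm_command", "kwargs": {"delta_pos": [[0.08,0,0],[0.05,0,0]], "rotation": [[0,0,0],[0,0,0]]}}

```text
clock: 21.55
position: [0.52, 0.0939, 0.0867]
tool_rot: [2.376, 1.563, 0.588]
force: [-4.9, -0.9, 22.6]
grip_width: -0.0002
```

```bash
python3 - <<'E'
from h import *
print(loc(),pose()[2]["force"])
E
```

```text
[-0.0431  0.0346  0.0867] [-4.89464813 -0.92481403 22.64818782]
```

The clamp is down, with 22 N of contact and TCP z at its expected height. I lift off and head for the plug.

Call:
{"fn": "arm_command", "kwargs": {"delta_pos": [[0.04,0,0],[-0.3,0,0],[-0.7,0,0],[-0.8,0,0],[-0.8,0,0],[-0.8,0,0],[-0.4,0,0],[0,0.25,0.4],[0,0.5,0.8],[0,0.5,0.8]], "rotation": [[0,0,0],[0,0,0],[0,0,0],[0,0,0],[0,0,0],[0,0,0],[0,0,0],[0,0,0],[0,0,0],[0,0,0]], "gripper": 1}}

```text
clock: 22.55
position: [0.5427, 0.0256, 0.2044]
tool_rot: [2.239, 1.563, 0.455]
force: [-0.2, -0.1, -0.2]
grip_width: 0.0001
```

Call:
{"fn": "arm_command", "kwargs": {"delta_pos": [[0,0.5,0.8],[0,0.5,0.8],[0,0.5,0.8],[0,0.5,0.8],[0,0.5,0.7],[0,0.4,0.5],[0,0.2,0.2],[0,0,0],[0,0,0]], "rotation": [[0,0,0],[0,0,0],[0,0,0],[0,0,0],[0,0,0],[0,0,0],[0,0,0],[0,0,0],[0,0,0]], "gripper": -0.4}}

```text
clock: 23.45
position: [0.6025, -0.1488, 0.1928]
tool_rot: [-1.397, 1.565, 3.093]
force: [-0.2, -0.1, 0.4]
grip_width: 0.0597
```

```bash
python3 - <<'E'
from h import *
im=optics.grab_frame('top');cv2.imwrite('pics/top2.png',im[...,::-1])
c=cam('wrist');im2=optics.grab_frame('wrist');cv2.imwrite('pics/w6.png',im2[...,::-1])
print(proj(c,(.6188,-.182,.092)),blobs(mask(im2,(0,150,90),(8,255,255)),100))
print(pose()[2]["force"],pose()[2]["grip_width"]);plan((.6188,-.182,.18),167.24,5)
E
```

```text
[308.05306984 255.11945945] [(np.int32(166), np.float64(412.1), np.float64(3.0)), (np.int32(300), np.float64(305.5), np.float64(228.3)), (np.int32(591), np.float64(310.1), np.float64(252.1))]
[0.22906967 0.2977713  0.22766188] 0.05996528349646964
clock 23.55 pos [ 0.6026 -0.1483  0.1932] d mm [ 16.2 -33.7 -13.2] rot deg [0.1 0.1 0.3] yaw tool y -12.7 q [ 0.43  0.6  -0.42  1.64  0.29  0.96 -0.31]
[[0.09, 0.15, 0.2], [0.09, 0.15, 0.2], [0.09, 0.15, 0.2], [0.09, 0.15, 0.2], [0.09, 0.15, 0.2]]
[0.0, 0.0, 0.01]
```

Call:
{"fn": "arm_command", "kwargs": {"delta_pos": [[0.05,0.15,0.2],[0.05,0.15,0.2],[0.05,0.15,0.2],[0.05,0.15,0.2],[0.05,0.1,0.15],[0,0,0],[0,0,0]], "rotation": [[0,0,0],[0,0,0],[0,0,0],[0,0,0],[0,0,0],[0,0,0],[0,0,0]]}}

```text
clock: 24.25
position: [0.6182, -0.1821, 0.1852]
tool_rot: [-1.37, 1.566, 3.123]
force: [-0.6, -0.5, -0.6]
grip_width: 0.0598
```

```bash
python3 - <<'E'
from h import *
im=cv2.imread('pics/top2.png')[...,::-1].copy();c=cam('top')
print(blobs(mask(im,(0,150,90),(8,255,255)),20),"exp clamp grip",proj(c,W((-.0275,.035,.073))))
plan((.6188,-.182,.066),167.24,8)
E
```

```text
[(np.int32(424), np.float64(276.4), np.float64(145.2)), (np.int32(21), np.float64(94.0), np.float64(152.9)), (np.int32(217), np.float64(69.1), np.float64(227.9)), (np.int32(140), np.float64(238.9), np.float64(241.0))] exp clamp grip [239.36779981 241.34469925]
clock 24.25 pos [ 0.6182 -0.1821  0.1852] d mm [ 6.000e-01  1.000e-01 -1.192e+02] rot deg [0.2 0.1 0.2] yaw tool y -12.5 q [ 0.46  0.65 -0.41  1.58  0.29  0.98 -0.26]
[[0.5, 0.0, -0.0], [0.5, 0.0, -0.0], [0.5, 0.0, -0.0], [0.5, 0.0, -0.0], [0.5, 0.0, -0.0], [0.5, 0.0, -0.0], [0.5, 0.0, -0.0], [0.5, 0.0, -0.0]]
[0.0, 0.0, 0.01]
```

Call:
{"fn": "arm_command", "kwargs": {"delta_pos": [[0.5,0,0],[0.6,0,0],[0.6,0,0],[0.6,0,0],[0.6,0,0],[0.5,0,0],[0.3,0,0],[0.1,0,0],[0,0,0],[0,0,0]], "rotation": [[0,0,0],[0,0,0],[0,0,0],[0,0,0],[0,0,0],[0,0,0],[0,0,0],[0,0,0],[0,0,0],[0,0,0]]}}

```text
clock: 25.25
position: [0.6169, -0.1796, 0.0633]
tool_rot: [-1.624, 1.566, 2.872]
force: [0.3, 0.7, 0.2]
grip_width: 0.0594
```

```bash
python3 - <<'E'
from h import *
print(pose()[2]["force"]);plan((.6188,-.182,.067),167.24,3)
E
```

```text
[0.3121986  0.69103098 0.22373466]
clock 25.25 pos [ 0.6169 -0.1796  0.0633] d mm [ 1.9 -2.4  3.7] rot deg [ 0.4 -0.   0.3] yaw tool y -12.4 q [ 0.43  0.8  -0.36  1.65  0.37  0.77 -0.32]
[[-0.04, 0.03, 0.02], [-0.04, 0.03, 0.02], [-0.04, 0.03, 0.02]]
[0.02, -0.0, 0.02]
```

Call:
{"fn": "arm_command", "kwargs": {"delta_pos": [[-0.04,0.03,0.02],[-0.04,0.03,0.02],[-0.04,0.03,0.02],[0,0,0],[0,0,0]], "rotation": [[0.02,0,0.02],[0.02,0,0.02],[0.02,0,0.02],[0,0,0],[0,0,0]]}}

```text
clock: 25.75
position: [0.6205, -0.1827, 0.0696]
tool_rot: [1.565, 1.565, -0.229]
force: [0.1, -0.3, 0.0]
grip_width: 0.0597
```

Call:
{"fn": "arm_command", "kwargs": {"delta_pos": [[0,0,0],[0,0,0],[0,0,0],[0,0,0],[0,0,0],[0,0,0],[0,0,0]], "rotation": [[0,0,0],[0,0,0],[0,0,0],[0,0,0],[0,0,0],[0,0,0],[0,0,0]], "gripper": 1, "grip_force": 50}}

```text
clock: 26.45
position: [0.6205, -0.1827, 0.0698]
tool_rot: [1.546, 1.565, -0.249]
force: [-1.1, 1.2, 1.5]
grip_width: 0.0211
```

```bash
python3 - <<'E'
from h import *
print(pose()[2]["force"]);plan((.6188,-.182,.067),167.24,3)
E
```

```text
[-1.0895033   1.16835198  1.4856984 ]
clock 26.45 pos [ 0.6205 -0.1827  0.0698] d mm [-1.7  0.7 -2.8] rot deg [-0.1  0.  -0.3] yaw tool y -12.8 q [ 0.43  0.79 -0.36  1.65  0.37  0.77 -0.33]
[[0.03, -0.02, -0.0], [0.03, -0.02, -0.0], [0.03, -0.02, -0.0]]
[-0.0, 0.0, -0.02]
```

Call:
{"fn": "arm_command", "kwargs": {"delta_pos": [[-0.2,0,0],[-0.4,0,0],[-0.6,0,0],[-0.8,0,0],[-0.8,0,0],[-0.6,0,0],[-0.3,0,0],[0,0,0],[0,0,0]], "rotation": [[0,0,0],[0,0,0],[0,0,0],[0,0,0],[0,0,0],[0,0,0],[0,0,0],[0,0,0],[0,0,0]]}}

```text
clock: 27.35
position: [0.6197, -0.1822, 0.1897]
tool_rot: [1.603, 1.564, -0.191]
force: [-0.6, -0.1, -0.6]
grip_width: 0.0207
```

```bash
python3 - <<'E'
from h import *
print(pose()[2]["grip_width"]);plan((.5834,.013,.18),167.24,10)
E
```

```text
0.020657318046073896
clock 27.35 pos [ 0.6197 -0.1822  0.1897] d mm [-36.3 195.2  -9.7] rot deg [-0.  -0.  -0.4] yaw tool y -12.8 q [ 0.46  0.64 -0.41  1.58  0.29  0.98 -0.27]
[[0.03, -0.26, -0.61], [0.03, -0.26, -0.61], [0.03, -0.26, -0.61], [0.03, -0.26, -0.61], [0.03, -0.26, -0.61], [0.03, -0.26, -0.61], [0.03, -0.26, -0.61], [0.03, -0.26, -0.61], [0.03, -0.26, -0.61], [0.03, -0.26, -0.61]]
[-0.0, -0.0, -0.01]
```

Call:
{"fn": "arm_command", "kwargs": {"delta_pos": [[0,-0.15,-0.3],[0,-0.26,-0.61],[0,-0.26,-0.61],[0,-0.26,-0.61],[0,-0.26,-0.61],[0,-0.26,-0.61],[0,-0.26,-0.61],[0,-0.26,-0.61],[0,-0.26,-0.61],[0,-0.2,-0.4]], "rotation": [[0,0,-0.01],[0,0,-0.01],[0,0,-0.01],[0,0,-0.01],[0,0,-0.01],[0,0,0],[0,0,0],[0,0,0],[0,0,0],[0,0,0]]}}

```text
clock: 28.35
position: [0.5778, 0.009, 0.1806]
tool_rot: [-1.581, 1.557, 2.909]
force: [0.1, -0.7, -0.4]
grip_width: 0.0209
```

Call:
{"fn": "arm_command", "kwargs": {"delta_pos": [[0,0,0],[0,0,0],[0,0,0]], "rotation": [[0,0,0],[0,0,0],[0,0,0]]}}

```text
clock: 28.65
position: [0.5767, 0.0105, 0.1795]
tool_rot: [-1.554, 1.555, 2.938]
force: [0.4, -0.9, -0.2]
grip_width: 0.0205
```

```bash
python3 - <<'E'
from h import *
plan((.5834,.013,.14),167.24,5)
E
```

```text
clock 28.65 pos [0.5767 0.0105 0.1795] d mm [  6.7   2.5 -39.5] rot deg [0.2 0.  0.9] yaw tool y -12.6 q [ 0.19  0.56 -0.44  1.76  0.29  0.9  -0.59]
[[0.26, 0.04, -0.03], [0.26, 0.04, -0.03], [0.26, 0.04, -0.03], [0.26, 0.04, -0.03], [0.26, 0.04, -0.03]]
[0.01, 0.0, 0.03]
```

Call:
{"fn": "arm_command", "kwargs": {"delta_pos": [[0.3,0.05,-0.05],[0.35,0.05,-0.05],[0.35,0.05,-0.04],[0.3,0.04,-0.03],[0.15,0,0],[0,0,0],[0,0,0]], "rotation": [[0,0,0.03],[0,0,0.03],[0,0,0.03],[0,0,0.03],[0,0,0],[0,0,0],[0,0,0]]}}

```text
clock: 29.35
position: [0.5832, 0.012, 0.1304]
tool_rot: [-1.228, 1.567, -3.022]
force: [-0.5, -0.5, -0.2]
grip_width: 0.0207
```

```bash
python3 - <<'E'
from h import *
plan((.5834,.013,.125),167.24,2)
c=cam('wrist');w=optics.grab_frame('wrist');cs=cam('side');s=optics.grab_frame('side');ct=cam('top')
p,R,_=pose()
print("collar wrist",proj(c,(.5834,.013,.055)),"plug tip",proj(c,p+R@[.0578,0,0]))
print("collar side",proj(cs,(.5834,.013,.055)),"plug tip",proj(cs,p+R@[.0578,0,0]))
u,v=proj(cs,(.5834,.013,.065)).astype(int)
a=cv2.resize(s[v-30:v+30,u-40:u+40],(560,420),interpolation=2)
m=np.hstack([cv2.resize(w,(400,300)),cv2.resize(a,(400,300))]);cv2.imwrite('pics/ins.png',m[...,::-1]);print("side crop origin",u-40,v-30,"scale 5")
E
```

```text
clock 29.35 pos [0.5832 0.012  0.1304] d mm [ 0.2  1.  -5.4] rot deg [-0.   0.1  0.2] yaw tool y -12.8 q [ 0.17  0.63 -0.41  1.79  0.34  0.8  -0.64]
[[0.09, -0.0, -0.02], [0.09, -0.0, -0.02]]
[-0.0, 0.01, 0.02]
collar wrist [277.03127367 230.17014199] plug tip [276.84972294 242.28321837]
collar side [287.51815605 217.70849214] plug tip [287.78797489 212.61159422]
side crop origin 247 185 scale 5
```

View pics/ins.png

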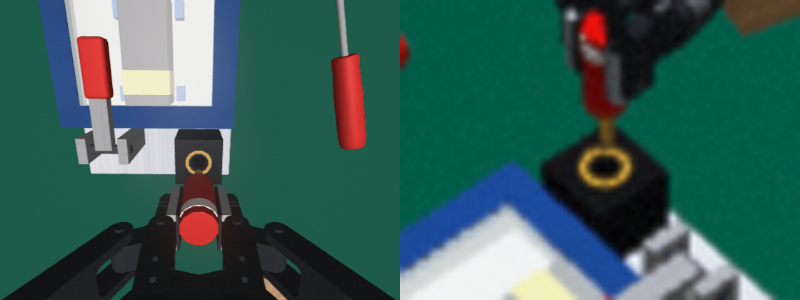

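The composite shows the pin directly above the collar. In the wrist half both sit at u≈198 and in the side half at u≈606, so they agree to about 1 mm. The lid and clamp are down. I insert slowly.

Call:
{"fn": "arm_command", "kwargs": {"delta_pos": [[0.1,0,-0.03],[0.15,0,-0.02],[0.15,0,-0.01],[0.15,0,-0.01],[0.15,0,0],[0,0,0],[0,0,0]], "rotation": [[0,0,0.02],[0,0,0.02],[0,0,0],[0,0,0],[0,0,0],[0,0,0],[0,0,0]]}}

```text
clock: 30.15
position: [0.5842, 0.0142, 0.1084]
tool_rot: [1.148, 1.568, -0.646]
force: [-0.9, -0.2, -0.1]
grip_width: 0.0206
```

```bash
python3 - <<'E'
from h import *
print(pose()[2]["force"],pose()[2]["grip_width"]);plan((.5834,.013,.085),167.24,5)
E
```

```text
[-0.90362494 -0.21183797 -0.06783986] 0.02061666573453768
clock 30.15 pos [0.5842 0.0142 0.1084] d mm [ -0.8  -1.2 -23.4] rot deg [-0.   0.1 -0.1] yaw tool y -12.8 q [ 0.15  0.66 -0.4   1.8   0.36  0.75 -0.66]
[[0.16, -0.0, 0.01], [0.16, -0.0, 0.01], [0.16, -0.0, 0.01], [0.16, -0.0, 0.01], [0.16, -0.0, 0.01]]
[-0.0, 0.0, -0.0]
```

Tip is about 4 mm below the mouth with no contact force, so it is in the opening. I continue down.

Call:
{"fn": "arm_command", "kwargs": {"delta_pos": [[0.14,-0.01,0.02],[0.14,0,0.02],[0.14,0,0.01],[0.14,0,0],[0.08,0,0],[0,0,0],[0,0,0]], "rotation": [[0,0,0],[0,0,0],[0,0,0],[0,0,0],[0,0,0],[0,0,0],[0,0,0]]}}

```text
clock: 30.85
position: [0.5836, 0.0125, 0.0875]
tool_rot: [1.141, 1.568, -0.654]
force: [0.0, -0.4, -0.5]
grip_width: 0.021
```

```bash
python3 - <<'E'
from h import *
print(pose()[2]["force"],pose()[2]["grip_width"]);plan((.5834,.013,.085),167.24,2)
E
```

```text
[ 0.00109458 -0.39680645 -0.48576022] 0.020955762610931454
clock 30.85 pos [0.5836 0.0125 0.0875] d mm [-0.2  0.5 -2.5] rot deg [-0.   0.1 -0.1] yaw tool y -12.8 q [ 0.14  0.69 -0.38  1.82  0.38  0.71 -0.67]
[[0.04, -0.0, -0.01], [0.04, -0.0, -0.01]]
[-0.0, 0.01, -0.01]
```

Call:
{"fn": "arm_command", "kwargs": {"delta_pos": [[0.05,0,-0.01],[0.05,0,0],[0.03,0,0]], "rotation": [[0,0,0],[0,0,0],[0,0,0]]}}

```text
clock: 31.15
position: [0.584, 0.0129, 0.0845]
tool_rot: [1.246, 1.567, -0.548]
force: [-8.5, -0.4, 30.8]
grip_width: 0.021
```

```bash
python3 - <<'E'
from h import *
print(pose()[2]["force"],pose()[2]["grip_width"]);plan((.5834,.013,.085),167.24,2)
E
```

```text
[-8.52442638 -0.44616594 30.76696141] 0.021011544541853156
clock 31.15 pos [0.584  0.0129 0.0845] d mm [-0.6  0.1  0.5] rot deg [-0.   0.1 -0.2] yaw tool y -12.8 q [ 0.14  0.69 -0.38  1.82  0.38  0.7  -0.68]
[[-0.01, -0.01, 0.0], [-0.01, -0.01, 0.0]]
[-0.0, 0.01, -0.02]
```

The shoulder bottomed out with 31 N at the expected height, so I release and rise.

Call:
{"fn": "arm_command", "kwargs": {"delta_pos": [[0,0,0],[0,0,0],[0,0,0],[0,0,0],[0,0,0],[0,0,0],[0,0,0]], "rotation": [[0,0,0],[0,0,0],[0,0,0],[0,0,0],[0,0,0],[0,0,0],[0,0,0]], "gripper": -0.4}}

```text
clock: 31.85
position: [0.5842, 0.013, 0.0847]
tool_rot: [1.342, 1.567, -0.452]
force: [-0.4, -0.5, 0.4]
grip_width: 0.0594
```

Call:
{"fn": "arm_command", "kwargs": {"delta_pos": [[-0.2,0,0],[-0.4,0,0],[-0.6,0,0],[-0.7,0,0],[-0.7,0,0],[-0.7,0,0],[-0.5,0,0],[-0.2,0,0],[0,0,0],[0,0,0]], "rotation": [[0,0,0],[0,0,0],[0,0,0],[0,0,0],[0,0,0],[0,0,0],[0,0,0],[0,0,0],[0,0,0],[0,0,0]]}}

```text
clock: 32.85
position: [0.5836, 0.0136, 0.216]
tool_rot: [1.58, 1.564, -0.214]
force: [-0.4, 0.1, -0.1]
grip_width: 0.0599
```

```bash
python3 - <<'E'
from h import *
s=optics.grab_frame('side');w=optics.grab_frame('wrist');c=cam('side');cw=cam('wrist')
print(pose()[2]["force"],pose()[2]["grip_width"],pose()[0])
print("side red",blobs(mask(s,(0,150,90),(8,255,255)),15),"exp plug",proj(c,(.5834,.013,.081)),proj(c,(.5834,.013,.107)))
print("wrist red",blobs(mask(w,(0,150,90),(8,255,255)),60),"exp top",proj(cw,(.5834,.013,.107)))
a=s[150:310,180:400]
cv2.imwrite('pics/end.png',np.hstack([cv2.resize(w,(400,300)),cv2.resize(a,(400,300),interpolation=2)])[...,::-1])
E
```

```text
[-0.15496266  0.27099111  0.54571853] 0.059831577408193455 [0.58349094 0.01358234 0.21554411]
side red [(np.int32(289), np.float64(234.6), np.float64(203.5)), (np.int32(56), np.float64(287.1), np.float64(203.8)), (np.int32(32), np.float64(286.5), np.float64(215.6)), (np.int32(150), np.float64(283.0), np.float64(252.5)), (np.int32(211), np.float64(168.2), np.float64(306.4)), (np.int32(24), np.float64(118.0), np.float64(302.9))] exp plug [287.4141526  210.60145445] [287.30685427 203.26926311]
wrist red [(np.int32(1489), np.float64(176.5), np.float64(100.9)), (np.int32(2550), np.float64(433.1), np.float64(136.3)), (np.int32(571), np.float64(277.6), np.float64(214.4))] exp top [276.13899778 216.75099607]
```

View pics/end.png

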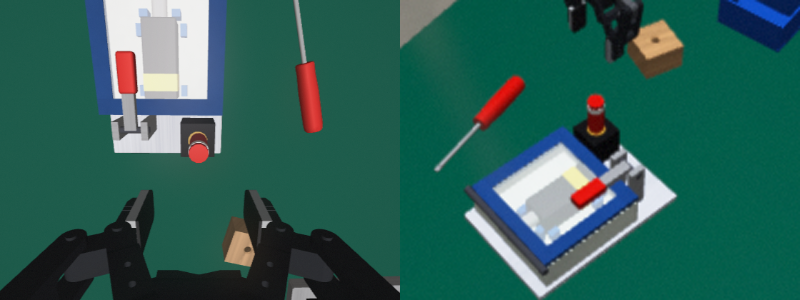

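Lid shut, clamp down, plug home and upright, module seated, bystanders where they were.

```bash
python3 -c "
from workcell import bot;print(bot.job_done())"
```

```text
the job is handed in; nothing more can be done
None
```

I completed all four steps in order and handed the job in at about 33 s of the 72 s allowed. No verdict was reported.

- **Module:** it lies in the nest with the connector towards the hinge, and was released with the lid still open. The wrist camera put its yellow band within about 2 mm of the expected spot, and that difference matches the camera's own bias.
- **Lid:** I pushed it until it stopped, at the height expected for shut. The last push reached about 94 N on the closed fingertips (just over 100 N in total at the wrist), more than I intended but below the 120 N limit. The limit on the arm and gripper body is 40 N, and I saw no sign that the body touched anything.
- **Clamp:** it is down on the lid. Its red grip appears within 1 pixel of the expected position in the top view.
- **Plug:** it bottomed out with about 31 N at the height expected for fully home. After release it stands upright, within about 1–2 pixels of the expected position in both the side and wrist views.
- **Bystanders:** the bottle and screwdriver show no shift between pictures. The bin was only checked by eye in the last picture, and the robot never went near it.

At hand-in the robot was clear of everything and the measured force was near zero.

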